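Tip the cast rod out of the tilting mould

ROBOT

A 6-joint arm with a two-finger parallel gripper is mounted at the origin on a cart in front of the work surface, level with it; the furniture and walls round the work are solid. World frame = base frame: x ahead of the robot, y to its left, z up, the work surface at z = 0. Lengths are in m, angles in rad, forces in N, time in s.
With the tool pointing down it reaches from about 0.35 to 0.85 m from the base axis. Payload 8.1 kg.
Tool frame: the origin (TCP) lies on the mounting face of the last link; the fingertips stand 173 mm ahead of it and the grasp point (between the pads) lies 155 mm ahead of it; z points along the fingers, y is the line along which they close (so a half turn about z gives the same grasp; the last joint's range is limited). The gripper opens to 85 mm and grips with 20 to 120 N. Pads are 22 mm wide; open, the fingers measure 114 mm over their backs; the gripper's body (76 mm by 85 mm) begins 54 mm behind the grasp point. The pads swing forward as they close: fully open they stand 13 mm farther back than shut.
Start: joints at [-1.221, 0.13, 1.488, -0, 1.523, -0.085], TCP at [0.253, -0.544, 0.405] pointing down, gripper open.
Joint ranges: [-2.96, 2.96], [-0.89, 2.26], [0.02, 2.5], [-1.34, 4.48], [0, 2.73], [-2.66, 2.66]. Speed limits (rad/s): [2.39, 2.39, 2.79, 3.14, 3.14, 3.14].

INTERFACE

Orientations are given as a unit quaternion [w, x, y, z].
In Python, from station import ctrl gives the robot as it stands.
- The arm moves only by the tool step_arm, never from a script. Its argument "rows" is one flat list of numbers, 7 for each row, row after row: the shift along the tool's x, y, z in cm, then the turn, a rotation vector about the tool's x, y, z in rad, then the gripper's target within -1 to 1 (fully open at 1, half-way at 0, shut at -1). A call has 1 to 8 rows; each row shifts and turns the commanded pose from where the row before left it, along the tool's axes as they then stand; what a row does not reach is not made up. A row lasts 1/8 s, in which the tool goes at most 62.5 mm and 10.7 degrees, less where a joint would pass 70% of its speed; a pose out of reach is approached as far as the arm can. A call with a gripper value outside its range is refused whole. The fingers move at their own pace and stop on an object; "squeeze" is the grip in N (left out, the last holds). Time passes only in rows, so rows that do not move let the fingers close. It gives the time, the measured TCP pose, the force, the opening and the grip force at its end, in the units of the state.
- ctrl.get_state(): the state, without advancing time (a new reading comes with each control period).
- ctrl.get_image(name): name is "scene" or "top" or "wrist"; returns a dict with "color" (480x640x3 uint8, red, green, blue), "K" (3x3 intrinsics, pixels), "k1" (the pictures are not rectified: a ray, as slopes to the right and down, at radius r is drawn at 1 + k1 r^2 times it, then the intrinsics apply), "extrinsics" (4x4, takes a point from world to camera coordinates). Camera axes: x right, y up, looking along -z (the intrinsics and any distortion apply to the point x, -y, -z); pixel columns grow to the right and rows downward; lengths in m; the calibration is good to about 2 mm. A picture is of the moment at which its call begins. There is no depth.
- ctrl.hand_in(): hands the job in; it is judged then, once.
The state is a dict: "t": time; "qpos": joint angles; "qvel": joint speeds; "tau": joint torques, N m; "ee_pos": TCP position; "eef_rot": TCP orientation; "force": force on the tool from outside, world axes, zero at the start; "torque": the same for the moment, N m; "gripper_width": finger opening in m; "finger_force": force on a finger pad.
Only numpy, scipy, OpenCV 4.12 (cv2) and the standard library are available. Lean on these libraries where they do the work, as an engineer would, in place of code of your own. Each camera call takes 0.05 s, during which the arm holds its last target. There are 200 camera calls.

TASK

A cast metal rod lies in the groove of the tilting mould. Swing the mould's lever over until the lever stands in the green sector of its scale and keep it there for about a second, so that the rod rolls out into the shallow round pan, then swing the lever all the way back so that the mould is level again. Never let the lever reach the red sector, and leave the pan, the bottle, the lamp, the tape and the pliers where they are.

Things in the scene. Friction and masses are not known exactly. Their poses are not given: they have to be found in the camera images.
- stand: Grey stand, fixed to the bench (base 105 x 125 x 10 mm, cheeks 102 mm high). Origin on the bench below the middle of the pivot axis; x: level direction in which the mould pours, y: along the pivot axis, z up. The lever is on the -y side, nearer the robot, in front of a white scale plate 96 mm across.
- pivot (a point): Middle of the pivot axis, 85 mm above the bench; axes as the stand's. The mould is a dark steel V-shaped trough 84 mm wide (along y), reaching from 33 mm behind this axis to 44 mm ahead of it and from 30 mm below to 30 mm above it.
- mould (a joint): Tilt of the mould (rad): 0 = level, on its stop; grows as the lever swings towards the stand's +x and the open end dips; end stop 1.55. Green sector 0.87 to 1.26, red from 1.38. The hinge is stiff (0.3 N m) and stays where it is left; the lever takes 2 to 6 N. The lever leans (value - 0.52 rad) forward (+x) of upright, so 30 degrees back when level.
- lever_bar (a point): Middle of the lever's red crossbar: 12 mm thick, 62 mm long, parallel to the stand's y, 108 mm out from the stand's middle on the -y side. It moves on a circle of radius 95 mm about the pivot axis; 167 mm above the bench when level. Free all round; its inner end joins the lever arm (8 mm thick, 70 mm out from the stand's middle).
- rod_center (a point): Centre of the silver-coloured round rod, 18 mm thick, 62 mm long, about 0.15 kg, at the start lying in the mould's groove, parallel to the pivot axis. It rolls out by itself when the mould is tilted beyond about 40 degrees.
- pan: Loose shallow round tin pan, 115 mm across the rim, 28 mm tall, with metal filings stuck on its floor; origin at the centre of its underside. It already stands in front of the mould, where the rod drops.
- bottle: Bystander: small glass bottle with white cap, 49 mm across, 128 mm tall; origin at the centre of its foot.
- lamp: Bystander: glass spirit lamp with brass burner, 69 mm across, 74 mm tall; origin at the centre of its foot.
- tape: Bystander: roll of tan masking tape lying flat, 104 mm across, 25 mm tall; origin at the centre of its underside.
- nose_pliers: Bystander: steel nose pliers lying flat, 52 x 125 x 10 mm; origin at the centre of the underside.

How it is judged:
On the way:
1. the lever stands in the green sector (tilt 0.87 to 1.26 rad) for half a second (value of joint mould between 0.87 and 1.26 rad), for 0.5 s.
At the end, for the whole second after the job is handed in: The mould is back level (tilt under 0.06 rad) and the rod lies at rest in the pan: its centre within 50 mm of the pan's middle and 4 to 35 mm above the pan's underside (value of joint mould below 0.06 rad and horizontal distance between rod_center and pan below 0.05 m and z of rod_center in the frame of pan between 0.004 and 0.035 m and linear speed of rod below 0.02 m/s); the robot touches nothing.
It fails at once if the lever reaches the red sector (tilt over 1.38 rad) (value of joint mould above 1.38 rad).
It fails at once if the pan is shifted by more than 25 mm (distance of pan from where it was at the start of the episode above 0.025 m).
It fails at once if a bystander is shifted by more than 20 mm (distance of any of bottle, lamp, tape, nose_pliers from where it was at the start of the episode above 0.02 m).
It also fails if it takes over 40 s, if anything falls off the work surface, if the arm or the gripper's body presses on something with over 40 N, if the wrist force passes 120 N, or if a joint passes its speed limit or range.

## Working session

There is one attempt and no reset: what is moved stays moved. The work goes in short steps, Python scripts to look and compute and a tool call to move; the robot and the scene stay as the last step left them, time stands still between calls to the robot, and variables do not carry over. Pictures are saved under pics/ and viewed, at most 10 in all, crops included, and the job is handed in when it is done.

Besides the shell and the picture viewer there is one more tool, called after "Emit:" as a command line: name --argument value ..., lists and objects as JSON in quotes. step_arm: Moves the arm, as the interface text tells. Its arguments: {"type":"object","properties":{"rows":{"type":"array","items":{"type":"number"}},"squeeze":{"type":"number"}},"required":["rows"]}

```bash
mkdir -p pics; cat > h.py <<'E'
from station import ctrl
import numpy as np, cv2, json
def snap(n,f):
    im=ctrl.get_image(n); cv2.imwrite('pics/'+f+'.png',im['color'][:,:,::-1])
    np.savez('pics/'+f+'.npz',K=im['K'],k1=im['k1'],E=im['extrinsics']); return im
def ray(f,u,v):
    d=np.load('pics/'+f+'.npz');K=d['K'];E=d['E'];k=float(d['k1'])
    p=cv2.undistortPoints(np.array([[[u,v]]],float),K,np.array([k,0,0,0,0.]))[0,0]
    R=E[:3,:3]; return -R.T@E[:3,3], R.T@np.array([p[0],-p[1],-1])
def atz(f,u,v,z):
    c,r=ray(f,u,v); return c+r*(z-c[2])/r[2]
def proj(f,P):
    d=np.load('pics/'+f+'.npz');E=d['E'];q=E[:3,:3]@np.array(P)+E[:3,3];s=np.array([q[0],-q[1]])/-q[2]
    s=s*(1+float(d['k1'])*(s@s));K=d['K'];return K[:2,:2]@s+K[:2,2]
E
python3 - <<'E'
from h import *
for n in('scene','top'): snap(n,n+'0')
s=ctrl.get_state();print(s['t'],s['ee_pos'],s['eef_rot'],s['gripper_width'],s['force'])
E
```

```text
0.1 [ 0.25266019 -0.54398077  0.40375264] [-8.12174951e-04  9.76466655e-01  2.15666865e-01 -1.21104750e-04] 0.08524195052820861 [ 0.54880507  0.86294625 -0.2789538 ]
```

View pics/scene0.png

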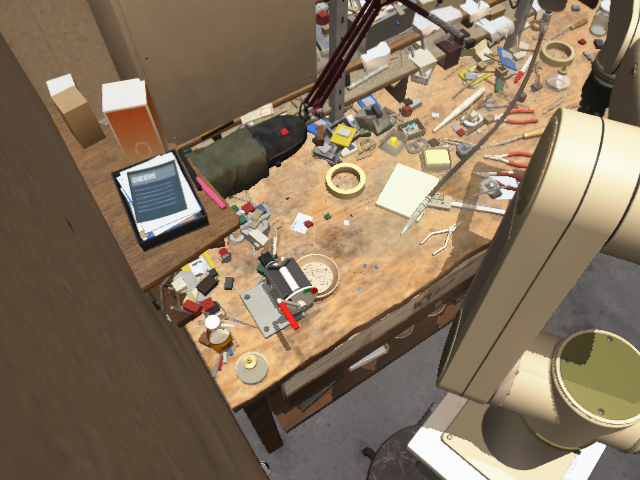

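View pics/top0.png

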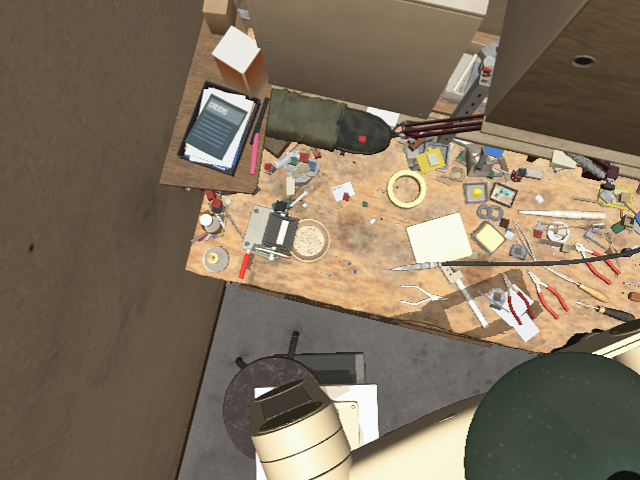

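Both views show the stand at the left of the bench, with the lever's red bar near (246,265) in top and (289,316) in scene. The pan is at (311,240), the lamp at (215,259) and the bottle at (208,222) in top. I'll enlarge this area.

```bash
python3 - <<'E'
from h import *
a=cv2.imread('pics/top0.png')[190:290,185:345];b=cv2.imread('pics/scene0.png')[245:345,195:355]
cv2.imwrite('pics/c0.png',np.vstack([cv2.resize(a,None,fx=3,fy=3,interpolation=2),cv2.resize(b,None,fx=3,fy=3,interpolation=2)]))
for n,u,v,z in [('pan',311,240,.028),('bar',246,265,.167),('lamp',215,259,.07),('bottle',208,220,.128),('cornerA',253,207,.01),('tape',407,189,.025)]: print(n,atz('top0',u,v,z).round(3))
print('bar scene',atz('scene0',289,316,.167).round(3), 'pan scene',atz('scene0',319,274,.02).round(3),proj('top0',[0,0,0]),proj('top0',[.25,-.54,.25]))
E
```

```text
pan [ 0.53  -0.003  0.028]
bar [0.459 0.151 0.167]
lamp [0.484 0.243 0.07 ]
bottle [0.576 0.249 0.128]
cornerA [0.626 0.151 0.01 ]
tape [ 0.659 -0.262  0.025]
bar scene [0.458 0.159 0.167] pan scene [ 0.527 -0.004  0.02 ] [315.89799523 444.79093266] [557.27727659 348.41690928]
```

View pics/c0.png

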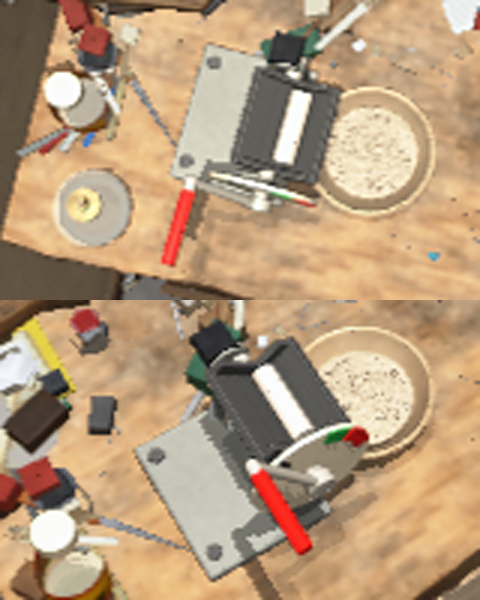

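```bash
python3 - <<'E'
from h import *
def A(p):return atz('top0',185+p[0]/3,190+p[1]/3,.167)
i,o=A((189,190)),A((168,263));print('bar in/out',i.round(3),o.round(3),np.linalg.norm(i-o))
def B(p):return atz('scene0',195+p[0]/3,245+(p[1]-300)/3,.167)
i2,o2=B((255,470)),B((302,549));print('scene',i2.round(3),o2.round(3),np.linalg.norm(i2-o2))
# base plate left edge & mould edges in top
a=lambda p,z:atz('top0',185+p[0]/3,190+p[1]/3,z)
e=a((208,45),.01)-a((173,176),.01);print('edge',e,np.arctan2(e[1],e[0]))
y=(i-o)/np.linalg.norm(i-o);y=e/np.linalg.norm(e);print('yaws',np.arctan2(*(i-o)[1::-1]),np.arctan2(*(i2-o2)[1::-1]))
x=np.array([y[1],-y[0],0]); c=(i+o+i2+o2)/4
print('bar',c,'x',x,'pivot',c+.108*y+.0475*x)
s=ctrl.get_state()
print('pan stand',(np.array([.53,-.003,0])-(c+.108*y+.0475*x))@x)
E
```

```text
bar in/out [0.487 0.146 0.167] [0.43  0.164 0.167] 0.06014902333089542
scene [0.491 0.148 0.167] [0.431 0.168 0.167] 0.06317383593581682
edge [ 0.11696665 -0.0331303   0.        ] -0.2760158568633276
yaws -0.29639704249925347 -0.3183353852460831
bar [0.45981609 0.1565649  0.167     ] x [-0.27252448 -0.96214885  0.        ] pivot [0.55078326 0.08143018 0.167     ]
pan stand 0.08689834852609495
```

Emit:
step_arm --rows '[3.4,-3.9,0,0,0,0,0,3.4,-3.9,0,0,0,0,0,3.4,-3.9,0,0,0,0,0,3.4,-3.9,0,0,0,0,0,3.4,-3.9,0,0,0,0,0,3.4,-3.9,0,0,0,0,0,3.4,-3.9,0,0,0,0,0]'

```text
t: 0.98
ee_pos: [0.3536, -0.1947, 0.4044]
eef_rot: [-0.0, 0.977, 0.216, -0.0]
force: [1.2, -0.5, 0.0]
gripper_width: 0.0427
finger_force: 0.0
```

Emit:
step_arm --rows '[3.4,-3.9,0,0,0,0,0,3.4,-3.9,0,0,0,0,0,3.4,-3.9,0,0,0,0,0,3.4,-3.9,0,0,0,0,0,3.4,-3.9,0,0,0,0,0,3.4,-3.9,0,0,0,0,0,3.4,-3.9,0,0,0,0,0]'

```text
t: 1.85
ee_pos: [0.4545, 0.1533, 0.4044]
eef_rot: [0.0, 0.976, 0.216, -0.0]
force: [1.2, -0.8, -0.2]
gripper_width: 0.0427
finger_force: 0.0
```

Emit:
step_arm --rows '[0,0,0,0,0,-0.18,0,0,0,0,0,0,-0.18,0,0,0,0,0,0,-0.18,0,0,0,0,0,0,-0.18,0,0,0,0,0,0,-0.18,0,0,0,0,0,0,-0.18,0,0,0,0,0,0,-0.18,0]'

```text
t: 2.72
ee_pos: [0.4543, 0.1515, 0.4042]
eef_rot: [-0.0, 0.66, 0.752, -0.0]
force: [-0.9, 0.5, -0.1]
gripper_width: 0.0427
finger_force: 0.0
```

Emit:
step_arm --rows '[0,0,0,0,0,-0.18,0,0,0,0,0,0,-0.18,0,0,0,0,0,0,-0.18,0,0,0,0,0,0,-0.18,0,0,0,0,0,0,-0.18,0,0,0,0,0,0,-0.18,0,0,0,0,0,0,0,0]'

```text
t: 3.6
ee_pos: [0.4544, 0.1515, 0.4043]
eef_rot: [-0.0, 0.183, 0.983, -0.0]
force: [1.0, 0.3, -1.0]
gripper_width: 0.0425
finger_force: 0.0
```

```bash
python3 - <<'E'
from h import *
from scipy.spatial.transform import Rotation as R
snap('wrist','w1'); snap('scene','s1')
s=ctrl.get_state();q=s['eef_rot'];M=R.from_quat(np.r_[q[1:],q[0]]).as_matrix()
print(s['t'],s['ee_pos'],M.round(3).tolist(),s['qpos'].round(2) if hasattr(s['qpos'],'round') else s['qpos'],s['gripper_width'],s['force'])
d=np.array([.460,.1565,0])-s['ee_pos'];print('tool shift cm',(M.T@d*100).round(2))
a=cv2.imread('pics/s1.png')[225:345,195:355];cv2.imwrite('pics/c1.png',np.hstack([cv2.imread('pics/w1.png')[:,::1][::1],cv2.resize(a,None,fx=3,fy=4,interpolation=2)])[:, :])
im=cv2.imread('pics/c1.png');cv2.imwrite('pics/c1.png',cv2.resize(im,(800,int(480*800/im.shape[1]))))
E
```

```text
3.7 [0.45439971 0.15151414 0.40443772] [[-0.932, 0.363, -0.001], [0.363, 0.932, -0.0], [0.0, -0.0, -1.0]] [ 0.21 -0.2   1.81  0.    1.53 -0.98] 0.04262990892753875 [-0.40882468  0.12359638  0.95966381]
tool shift cm [-0.36  0.68 40.44]
```

View pics/w1.png

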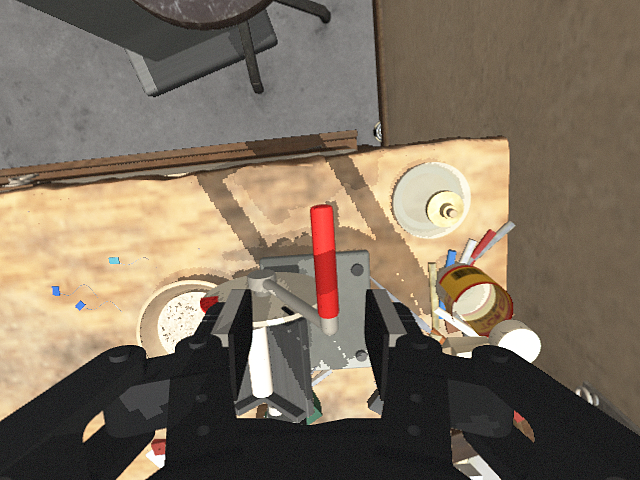

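The wrist view shows the red bar from (321,207) at its outer end to (328,318) at its inner end, between the fingers.

```bash
python3 - <<'E'
from h import *
o,i=atz('w1',321,207,.17),atz('w1',328,318,.17);print(o,i,np.linalg.norm(o-i),(o+i)/2,np.arctan2(*(i-o)[1::-1]))
l=atz('w1',435,200,.0),;print(l, atz('w1',517,340,.128))
E
```

```text
[0.43031664 0.16875102 0.17      ] [0.48974697 0.15052109 0.17      ] 0.06216344679961068 [0.46003181 0.15963605 0.17      ] -0.2976329124720247
(array([0.49435756, 0.26392027, 0.        ]),) [0.57136976 0.25880389 0.128     ]
```

Emit:
step_arm --rows '[0,0.8,0,0,0,-0.075,0,0,0,2,0,0,0,0,0,0,2,0,0,0,0,0,0,2,0,0,0,0,0,0,2,0,0,0,0,0,0,0.4,0,0,0,0,0,0,0,0,0,0,-0.55,0,0,0,0,0,0,-0.55]'

```text
t: 4.7
ee_pos: [0.4577, 0.1591, 0.3218]
eef_rot: [0.001, 0.146, 0.989, 0.0]
force: [-0.4, 0.4, 0.3]
gripper_width: 0.0193
finger_force: 0.0
```

```bash
python3 - <<'E'
from h import *
snap('wrist','w2')
s=ctrl.get_state();print(s['ee_pos'],s['gripper_width'],s['force'])
E
```

```text
[0.45774167 0.15908035 0.32180097] 0.01901080316419134 [ 0.00924246 -1.39834166 -0.45278875]
```

View pics/w2.png

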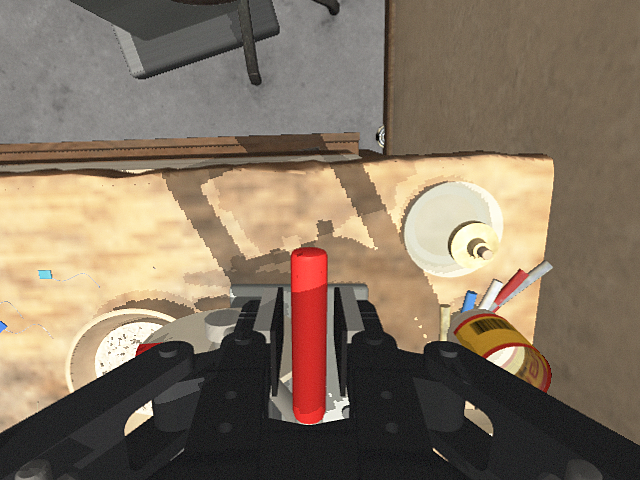

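The bar sits centred and parallel between the nearly closed fingers (image x 292–327). The cage gap is 19 mm. Now I'll swing it over.

Emit:
step_arm --rows '[0,-1.0,-0.5,0,0,0,-0.55,0,-1.1,-0.4,0,0,0,-0.55,0,-1.3,-0.3,0,0,0,-0.55,0,-1.3,-0.1,0,0,0,-0.55,0,-1.3,0.1,0,0,0,-0.55,0,-1.3,0.3,0,0,0,-0.55,0,-1.2,0.45,0,0,0,-0.55,0,-0.7,0.3,0,0,0,-0.55]'

```text
t: 5.75
ee_pos: [0.4304, 0.07, 0.3214]
eef_rot: [-0.001, 0.146, 0.989, -0.0]
force: [0.7, 2.3, 2.7]
gripper_width: 0.0193
finger_force: 1.2
```

Emit:
step_arm --rows '[0,-0.3,0.1,0,0,0,-0.55,0,0,0,0,0,0,-0.55,0,0,0,0,0,0,-0.55,0,0,0,0,0,0,-0.55,0,0,0,0,0,0,-0.55,0,0,0,0,0,0,-0.55,0,0,0,0,0,0,-0.55,0,0,0,0,0,0,-0.55]'

```text
t: 6.75
ee_pos: [0.43, 0.068, 0.3212]
eef_rot: [-0.0, 0.145, 0.989, -0.0]
force: [0.3, -0.5, 0.2]
gripper_width: 0.0189
finger_force: 0.0
```

```bash
python3 - <<'E'
from h import *
snap('scene','s3');snap('top','t3')
s=ctrl.get_state();print(s['ee_pos'],s['gripper_width'],s['force'])
a=cv2.imread('pics/t3.png')[190:290,185:345];b=cv2.imread('pics/s3.png')[245:345,195:355]
cv2.imwrite('pics/c3.png',np.vstack([cv2.resize(a,None,fx=3,fy=3,interpolation=2),cv2.resize(b,None,fx=3,fy=3,interpolation=2)]))
E
```

```text
[0.43001245 0.06800791 0.32119026] 0.019066991181810156 [-0.0096754   0.68662717 -0.10994955]
```

View pics/c3.png

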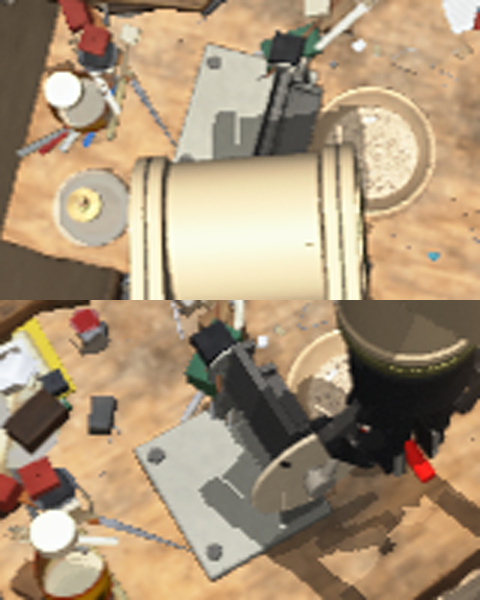

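The mould is tilted and the lever has travelled about 92 mm, giving a tilt of about 1.0, in green. The rod isn't clearly visible in this view, so I'll check with the wrist camera before going back.

```bash
python3 - <<'E'
from h import *
snap('wrist','w4')
E
```

```text
(no output)
```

View pics/w4.png

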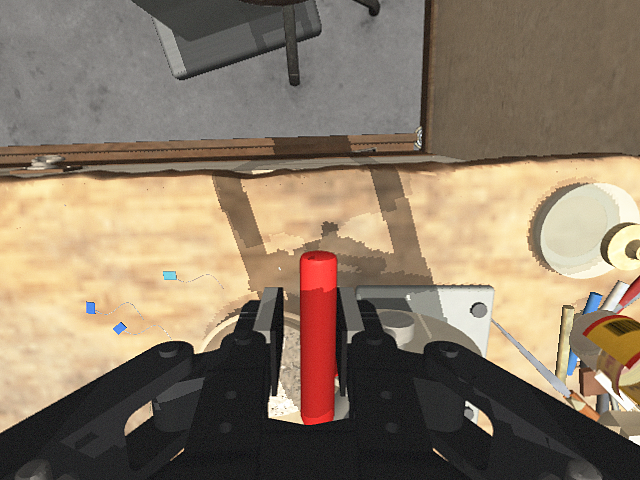

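The bar rests against the rear finger (image x 300–338), matching a tilt of about 1.0 held for over a second. Now I'll swing it back.

Emit:
step_arm --rows '[0,0.9,-0.3,0,0,0,-0.55,0,1.3,-0.45,0,0,0,-0.55,0,1.3,-0.3,0,0,0,-0.55,0,1.3,-0.1,0,0,0,-0.55,0,1.3,0.1,0,0,0,-0.55,0,1.3,0.3,0,0,0,-0.55,0,1.1,0.4,0,0,0,-0.55,0,0.9,0.4,0,0,0,-0.55]'

```text
t: 7.9
ee_pos: [0.4571, 0.1588, 0.32]
eef_rot: [-0.0, 0.145, 0.989, -0.0]
force: [-0.1, -2.8, 1.7]
gripper_width: 0.019
finger_force: 1.4
```

Emit:
step_arm --rows '[0,0.1,0,0,0,0,-0.55,0,0.1,0.05,0,0,0,-0.55,0,0,0,0,0,0,-0.55]'

```text
t: 8.28
ee_pos: [0.4574, 0.1598, 0.3198]
eef_rot: [-0.0, 0.145, 0.989, -0.0]
force: [-1.3, -1.3, -1.0]
gripper_width: 0.0193
finger_force: 0.9
```

Emit:
step_arm --rows '[0,0.1,0,0,0,0,-0.55,0,0,0,0,0,0,-0.55]'

```text
t: 8.52
ee_pos: [0.4576, 0.1605, 0.3196]
eef_rot: [-0.001, 0.146, 0.989, -0.0]
force: [-2.6, -4.1, -3.4]
gripper_width: 0.0192
finger_force: 2.5
```

Emit:
step_arm --rows '[0,0.1,0,0,0,0,-0.55,0,0.1,0,0,0,0,-0.55,0,0,0,0,0,0,-0.55]'

```text
t: 8.9
ee_pos: [0.4582, 0.1623, 0.3193]
eef_rot: [-0.001, 0.146, 0.989, -0.001]
force: [-1.9, -5.6, -4.0]
gripper_width: 0.0194
finger_force: 2.8
```

Emit:
step_arm --rows '[0,0.1,0,0,0,0,-0.55,0,0.1,0,0,0,0,-0.55,0,0,0,0,0,0,-0.55]'

```text
t: 9.28
ee_pos: [0.4586, 0.1638, 0.3192]
eef_rot: [-0.001, 0.146, 0.989, -0.001]
force: [-2.5, -9.1, -5.0]
gripper_width: 0.0188
finger_force: 4.7
```

Emit:
step_arm --rows '[0,0.1,0,0,0,0,-0.55,0,0.1,0,0,0,0,-0.55,0,0,0,0,0,0,-0.55]'

```text
t: 9.65
ee_pos: [0.459, 0.1645, 0.319]
eef_rot: [-0.001, 0.146, 0.989, -0.003]
force: [-7.5, -17.8, -0.8]
gripper_width: 0.0193
finger_force: 9.4
```

Emit:
step_arm --rows '[0,0.1,0,0,0,0,-0.55,0,0.1,0,0,0,0,-0.55,0,0,0,0,0,0,-0.55]'

```text
t: 10.02
ee_pos: [0.4593, 0.1653, 0.3189]
eef_rot: [-0.002, 0.146, 0.989, -0.005]
force: [-9.1, -27.4, 2.6]
gripper_width: 0.0189
finger_force: 14.2
```

The force rises steadily, so the mould is on its stop. I'll back off, open slightly and lift clear.

Emit:
step_arm --rows '[0,-0.5,0,0,0,0,-0.55,0,0,0,0,0,0,-0.2,0,0,0,0,0,0,-0.2,0,0,-2,0,0,0,-0.2,0,0,-4,0,0,0,-0.2,0,0,-4,0,0,0,-0.2,4,0,0,0,0,0,-0.2,5,0,0,0,0,0,-0.2]'

```text
t: 11.02
ee_pos: [0.3722, 0.1902, 0.4214]
eef_rot: [0.001, 0.146, 0.989, 0.001]
force: [-1.5, 0.6, 1.1]
gripper_width: 0.0342
finger_force: 0.0
```

Emit:
step_arm --rows '[4,-2,0,0,0,0,-0.2,0,-5,0,0,0,0,-0.2,0,-5,0,0,0,0,-0.2,0,-5,0,0,0,0,-0.2,0,-5,0,0,0,0,-0.2,0,-5,0,0,0,0,-0.2,0,-5,0,0,0,0,-0.2,0,0,0,0,0,0,-0.2]'

```text
t: 12.02
ee_pos: [0.2479, -0.1097, 0.4213]
eef_rot: [-0.002, 0.15, 0.989, -0.0]
force: [-0.0, 1.7, -0.2]
gripper_width: 0.0343
finger_force: 0.0
```

```bash
python3 - <<'E'
from h import *
snap('scene','s5');snap('top','t5')
s=ctrl.get_state();print(s['t'],s['ee_pos'],s['force'])
a=cv2.imread('pics/t5.png')[190:290,185:345];b=cv2.imread('pics/s5.png')[245:345,195:355]
cv2.imwrite('pics/c5.png',np.vstack([cv2.resize(a,None,fx=3,fy=3,interpolation=2),cv2.resize(b,None,fx=3,fy=3,interpolation=2)]))
E
```

```text
12.125 [ 0.24891933 -0.10700821  0.42124502] [ 0.4323458   0.21770227 -0.06678244]
```

View pics/c5.png

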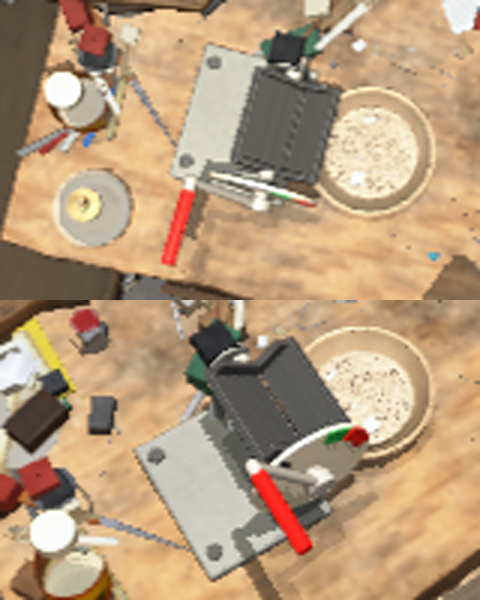

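The lever and mould are back level and the groove is empty. The pan, lamp and bottle haven't moved. The rod is mostly hidden under the mould's lip, with only a bright spot near (355,178). I'll look in from the pan's far side.

Emit:
step_arm --rows '[-5,1,0,0,0,0,-0.2,-5,1,0,0,0,0,-0.2,-5,1,0,0,0,0,-0.2,-5,1,0,0,0,0,-0.2,-5,0,0,0,0,0,-0.2,-5,0,0,0,0,0,-0.2,-3,0,0,0,0,0,-0.2,0,0,0,0,0,0,-0.2]'

```text
t: 13.12
ee_pos: [0.5789, -0.16, 0.4178]
eef_rot: [-0.003, 0.143, 0.99, 0.001]
force: [-0.8, 1.4, -0.3]
gripper_width: 0.0345
finger_force: 0.0
```

Emit:
step_arm --rows '[0,-3,0,-0.15,0,0,-0.2,0,-3,0,-0.15,0,0,-0.2,0,-3,0,-0.15,0,0,-0.2,0,0,0,-0.15,0,0,-0.2,0,0,0,0,0,0,-0.2]'

```text
t: 13.75
ee_pos: [0.551, -0.2467, 0.4049]
eef_rot: [0.039, 0.14, 0.945, 0.293]
force: [-0.2, 0.6, -0.8]
gripper_width: 0.0342
finger_force: 0.0
```

```bash
python3 - <<'E'
from h import *
snap('wrist','w6')
s=ctrl.get_state();print(s['t'],s['ee_pos'],ray('w6',320,240),proj('w6',[.53,-.003,.01]),proj('w6',[.545,.035,.01]))
E
```

```text
13.8 [ 0.55119762 -0.24656495  0.40542237] (array([ 0.49187743, -0.20995483,  0.37954025]), array([ 0.41210419,  0.47045413, -0.78082971])) [271.7401345  107.95083286] [305.55744415 112.46522529]
```

View pics/w6.png

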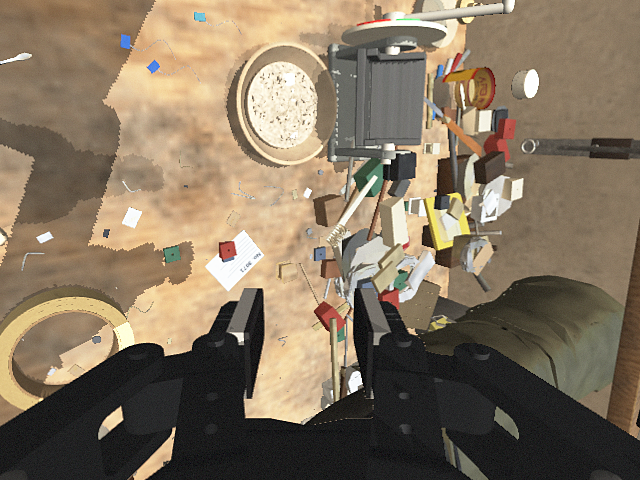

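The view shows the pan at (283,105) and the mould at (390,95). The rod can't be told from the filings at this scale, so I'll enlarge it and add before/after crops.

```bash
python3 - <<'E'
from h import *
R=lambda n,x0,x1,y0,y1,w,h:cv2.resize(cv2.imread(f'pics/{n}.png')[y0:y1,x0:x1],(w,h),interpolation=2)
L=R('w6',225,345,35,175,480,560)
q=lambda n:R(n,285,335,210,270,160,280) if n[0]=='t' else R(n,290,345,245,305,160,280)
cv2.imwrite('pics/c6.png',np.hstack([L,np.vstack([q('top0'),q('scene0')]),np.vstack([q('t5'),q('s5')])]))
E
```

```text
(no output)
```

View pics/c6.png

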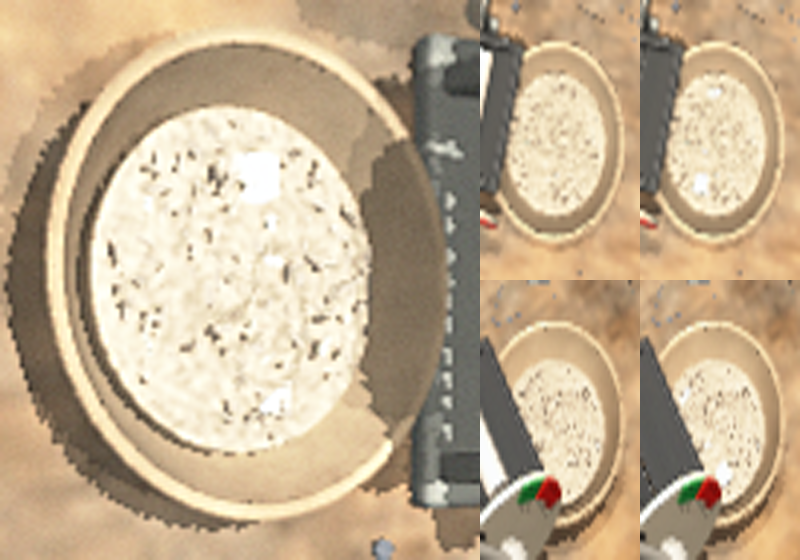

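Two new bright spots poke out of the filings, at w6 pixels about (289,79) and (294,135). They could be the rod's ends, so I'll check their spacing against 62 mm.

```bash
python3 - <<'E'
from h import *
a,b=atz('w6',289.5,79,.018),atz('w6',293.5,135,.018)
p=np.array([.529,-.003]);m=(a+b)/2
print(a,b,np.linalg.norm(a-b),m,np.linalg.norm(m[:2]-p))
c,d=atz('t5',285+62/160*50,210+185/280*60,.018),atz('t5',285+75/160*50,210+92/280*60,.018)
print(c,d,np.linalg.norm(c-d))
print(ctrl.get_state()['force'])
E
```

```text
[0.50855083 0.02054507 0.018     ] [0.56098585 0.00880246 0.018     ] 0.05373379130015812 [0.53476834 0.01467377 0.018     ] 0.018591282193699273
[0.50588869 0.01579545 0.018     ] [0.55876131 0.00358429 0.018     ] 0.05426441188730458
[-0.30651469  0.85606764  0.03491234]
```

The spots are 54 mm apart, centre to centre, in both views, and lie parallel to the pivot axis. That fits the two ends of the 62 mm rod, with its middle about 18 mm from the pan's centre and at rest. The arm is clear.

```bash
python3 -c "
from h import *
print(ctrl.hand_in())"
```

```text
the job is handed in; nothing more can be done
None
```

I've handed the job in: I held the lever at about 1.0 rad (in the green) for about 1 s and swung it back to its stop; the rod appears to lie in the pan about 18 mm from its centre, judged from its two ends showing above the filings, and the hand-in gave no verdict.

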